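# Click the bearing cover home on the turntable base

### The arm

A 6-joint arm with a two-finger parallel gripper is mounted at the origin on a cart in front of the work surface, level with it; the furniture and walls round the work are solid. World frame = base frame: x ahead of the robot, y to its left, z up, the work surface at z = 0. Lengths are in m, angles in rad, forces in N, time in s.
With the tool pointing down it reaches from about 0.35 to 0.975 m from the base axis. Payload 4.9 kg.
Tool frame: the origin (TCP) lies midway between the tips of the shut fingers; the grasp point (between the pads) lies 19 mm behind it (robot.pinch_z is the distance from the TCP to the grasp point, in m); z points along the fingers, y is the line along which they close (so a half turn about z gives the same grasp; the last joint's range is limited). The gripper opens to 85 mm and grips with 20 to 120 N. Pads are 22 mm wide; open, the fingers measure 114 mm over their backs; the gripper's body (76 mm by 85 mm) begins 54 mm behind the grasp point. The pads swing forward as they close: fully open they stand 13 mm farther back than shut.
Start: joints at [1.158, 0.053, 1.613, -0, 1.476, -0.119], TCP at [0.181, 0.598, 0.231] pointing down, gripper open.
Joint ranges: [-3.01, 3.01], [-1.01, 2.22], [0.06, 2.58], [-1.02, 4.17], [0.09, 2.62], [-3.14, 3.14]. Speed limits (rad/s): [2.57, 2.57, 3.14, 3.14, 3.14, 3.14].

### API

Orientations are given as a unit quaternion [w, x, y, z].
In Python, from station import readout, optics, close_job, robot gives the robot as it stands.
- The arm moves only by the tool carry_out, never from a script. Its arguments are lists of equal length, an entry for each row: "offset": the shift along the tool's x, y, z in mm, a list of three; "dr": the turn, a rotation vector about the tool's x, y, z in rad, a list of three. In form: {"offset": [[x, y, z], ...], "dr": [[rx, ry, rz], ...]}. A call has 1 to 12 rows; each row is the pose to reach, as a shift and turn from the pose commanded when the call began, along the tool's axes at that moment; what a row does not reach only later rows make up. A row lasts 1/12 s, in which the tool goes at most 41.7 mm and 7.16 degrees, less where a joint would pass 70% of its speed; a pose out of reach is approached as far as the arm can. A call with a gripper value outside its range is refused whole. "fingers" is the closure, from -1 (fully open) to 1 (shut), set as the call begins (left out, the last holds). The fingers move at their own pace and stop on an object; "force" is the grip in N (left out, the last holds). Time passes only in rows, so rows that repeat a pose let the fingers close. It gives the time, the measured TCP pose, the force, the opening and the grip force at its end, in the units of the state.
- readout.read_state(): the state, without advancing time (a new reading comes with each control period).
- optics.get_image(name): name is "scene" or "top" or "wrist"; returns a dict with "frame" (400x640x3 uint8, red, green, blue), "mtx" (3x3 intrinsics, pixels), "R" (3x3) and "t" (3): a world point X has camera coordinates R X + t. Camera axes: x right, y down, z forward; pixel columns grow to the right and rows downward; lengths in m; the calibration is good to about 2 mm. The wrist camera is an equidistant fisheye: a pixel r from the principal point sees the ray r / f radians off the axis. A picture is of the moment at which its call begins. There is no depth.
- close_job(): hands the job in; it is judged then, once.
Trained networks look in a picture, given as the dict that the camera call returned (one of the last four; its "shot" number tells which), for a name from the list of things; names that differ only in an ending like _2 or _b are one class to them, and where a whole thing is asked for, a point or a joint stands for the part that bears it (a point fixed in the world has none). Each returns a list of dicts, best first, with "confidence" (0 to 1); they miss things now and then, are a little off and sometimes report something else, mostly with a low value. They report only what shows in the picture. A call takes as long as a camera call. They do not tell look-alikes from the thing itself.
- optics.regions_of(picture, name): "mask" (400x640 bool, what is visible of it) and "pixel" ([column, row] in pixels, amid what is visible of it).
The state is a dict: "clock": time; "joint_pos": joint angles; "joint_vel": joint speeds; "joint_torque": joint torques, N m; "tcp_pos": TCP position; "orientation": TCP orientation; "contact_force": force on the tool from outside, world axes, zero at the start; "wrist_torque": the same for the moment, N m; "gripper_width": finger opening in m; "gripper_force": force on a finger pad.
Only numpy, scipy, OpenCV 4.12 (cv2) and the standard library are available. Lean on these libraries where they do the work, as an engineer would, in place of code of your own. Each camera call takes 0.05 s, during which the arm holds its last target. There are 200 camera calls.

### The job

The grey bearing cover stands loose and proud in the mouth of the turntable base's hub. Take the seating tool out of its wooden block, set its nose in the dish of the cover and press straight down, squarely, until the cover clicks fully home, then keep it held down for about a second with a steady push of 1 to 2 kg to bed it; the cover cracks above 3 kg, and must not be touched with the fingers. Then stand the tool fully back in its block, let go, and leave the cup and the clay carton where they are.

Things in the scene. Friction and masses are not known exactly. Their poses are not given: they have to be found in the camera images.
- wheel_base: fixed turntable base without its wheel: a round grey foot plate, 136 mm across and 10 mm thick, with an aluminium hub 84 mm across rising to 46.5 mm above the table; in the hub's middle a vertical bore 53 mm wide with three spring-loaded ball catches in its wall, 37 mm above the table. Origin: centre of the underside, z up.
- cover: loose grey plastic snap-in bearing cover, 100 g: a round disc 50 mm across with its edge tapered above and below, 19.5 mm high overall. It starts resting on the ball catches, its underside about 10 mm below the mouth, its rim about 10 mm above it; seated, its rim is flush with the hub's top or up to 5.5 mm below it. Origin: centre of the underside, z up.
- seating_tool: loose seating tool, 0.22 kg, 95 mm high, standing upright in the wooden block, round all along: an aluminium nose 29 mm across from 0 to 24 mm with a flat end and a 2 mm chamfer, a steel collar 40 mm across from 24 to 32 mm, a straight wooden handle 22 mm across from 32 to 91 mm (grip it here) with a tapered end to 95 mm. Origin: centre of the nose's flat end, z up along the handle.
- stand: fixed square wooden block, 76 x 76 x 30 mm high, with one round socket in the middle of its top, 34 mm wide and 18 mm deep, which takes the tool's nose. Origin: centre of the underside, z up.
- socket (a point): centre of the socket's floor, 12 mm above the table, on which the tool's nose stands; z up
- water_cup: bystander: white cup, 69 mm across, 73 mm high, loose; origin at the centre of its underside
- clay_carton: bystander: red torn-open pack of clay, 51 x 121 x 34 mm, loose; origin at the centre of its underside, y along its length
- dish (a point): centre of the flat dish in the cover's top, 15.5 mm above the cover's underside. The dish is 35 mm across, inside a raised rim of 41 mm outer diameter and 4 mm height; the tool's nose presses here. z up
- mouth (a point): centre of the bore's mouth, 46.5 mm above the table, z up. Hidden under the cover lies a rigid bearing, the seat the cover must end on; its depth differs from hub to hub: the seated cover's underside is 19.5 to 25 mm below this mouth. Pushing takes a force that rises to 5 to 14 N within the first 5 mm, drops to nothing as the catches snap over the edge, and comes back on the seat.
Things that resemble listed ones, but are neither listed nor needed, are in the scene too. Several things have the shape of the seating_tool; the one meant has the colours described above.

How it is judged:
On the way, in this order (a step that is already met when the one before it is completed fails the run):
1. the seating tool is drawn out of its socket (z of seating_tool in the frame of socket above 0.03 m), for 0.1 s.
2. the cover has clicked home (underside at least 18 mm below the mouth) and is held down on its seat by the upright tool (within 0.12 rad) with 8 to 22 N for 0.6 s (z of cover in the frame of mouth below -0.018 m and angle between the z axis of seating_tool and the z axis of wheel_base, either way round below 0.12 rad and contact force between seating_tool and cover between 8 and 22 N), for 0.6 s.
At the end, for the whole second after the job is handed in: The cover is held in the bore by the catches (underside at least 18 mm below the mouth, centred within 3 mm, level within 0.06 rad) and the seating tool stands at rest, upright within 0.12 rad, on its socket's floor (within 4 mm, centred within 5 mm) (z of cover in the frame of mouth below -0.018 m and horizontal distance between cover and mouth below 0.003 m and angle between the z axis of cover and the z axis of wheel_base, either way round below 0.06 rad and horizontal distance between seating_tool and socket below 0.005 m and z of seating_tool in the frame of socket below 0.004 m and angle between seating_tool's own z axis and vertical below 0.12 rad and linear speed of each of seating_tool, cover below 0.02 m/s); the robot touches nothing.
It fails at once if the tool presses the cover with more than 30 N (contact force between seating_tool and cover above 30 N).
It fails at once if the fingers touch the cover (contact force between the fingers and cover above 0.5 N).
It fails at once if the cup is moved more than 25 mm (distance of water_cup from where it was at the start of the episode above 0.025 m).
It fails at once if the clay carton is moved more than 25 mm (distance of clay_carton from where it was at the start of the episode above 0.025 m).
It also fails if it takes over 72 s, if anything falls off the work surface, if the arm or the gripper's body presses on something with over 40 N, if the wrist force passes 120 N, or if a joint passes its speed limit or range.

## Working session

There is one attempt and no reset: what is moved stays moved. The work goes in short steps, Python scripts to look and compute and a tool call to move; the robot and the scene stay as the last step left them, time stands still between calls to the robot, and variables do not carry over. Pictures are saved under pics/ and viewed, at most 10 in all, crops included, and the job is handed in when it is done.

Besides the shell and the picture viewer there is one more tool, called after "Emit:" as name(argument=value, ...), one argument or row to a line, values as JSON. carry_out: Moves the arm, as the interface text tells. Its arguments: {"type":"object","properties":{"offset":{"type":"array","items":{"type":"array","items":{"type":"number"}}},"dr":{"type":"array","items":{"type":"array","items":{"type":"number"}}},"fingers":{"type":"number"},"force":{"type":"number"}},"required":["offset","dr"]}

```bash
mkdir -p pics; ls; python3 - <<'E'
from station import readout, optics, robot
import cv2,numpy as np,pickle
print(readout.read_state(), robot.pinch_z)
ims={}
for n in ("scene","top"):
    p=optics.get_image(n); ims[n]=p
    cv2.imwrite(f"pics/{n}0.png",p["frame"][:,:,::-1])
    for name in ("seating_tool","stand","wheel_base","cover","water_cup","clay_carton"):
        for r in optics.regions_of(p,name):
            ys,xs=np.where(r["mask"])
            print(n,name,round(r["confidence"],2),np.round(r["pixel"]),len(xs),xs.min(),xs.max(),ys.min(),ys.max())
pickle.dump(ims,open("ims.pkl","wb"))
E
```

```text
pics
{'clock': 0.0, 'joint_pos': array([ 1.15796237e+00,  5.33273095e-02,  1.61426756e+00,  2.94805882e-05,
        1.47597907e+00, -1.19009318e-01]), 'joint_vel': array([ 0.00035276,  0.00137784, -0.00013287, -0.00030722,  0.00179742,
        0.00140162]), 'joint_torque': array([-2.19288131e-04, -3.93687952e+01, -3.70175958e+01, -1.76874814e-04,
        7.07073210e-03, -1.74704394e-05]), 'tcp_pos': array([0.18076237, 0.59765753, 0.23009712]), 'orientation': array([-2.74496081e-04,  1.46385740e-01,  9.89227089e-01, -9.51964819e-04]), 'contact_force': array([-0.12510111, -0.41030183, -0.55888145]), 'wrist_torque': array([ 0.04762065, -0.00595174, -0.02764162]), 'gripper_force': 0.0, 'gripper_width': 0.0852270256293} 0.0187
scene seating_tool 0.8 [354. 213.] 560 341 360 188 231
scene seating_tool 0.7 [253. 184.] 432 247 264 163 198
scene seating_tool 0.58 [264. 230.] 647 251 271 204 250
scene stand 0.83 [254. 200.] 809 235 275 184 216
scene stand 0.73 [387. 191.] 1067 369 399 171 213
scene wheel_base 0.68 [364. 301.] 3458 328 408 260 326
scene cover 0.78 [371. 277.] 565 355 384 265 288
scene water_cup 0.7 [387. 189.] 1138 369 400 171 214
scene clay_carton 0.88 [211. 270.] 1608 189 235 244 299
top seating_tool 0.84 [228. 225.] 325 218 239 216 235
top seating_tool 0.81 [319. 168.] 268 310 325 157 178
top seating_tool 0.66 [293. 254.] 307 284 303 245 264
top stand 0.79 [237. 233.] 1040 207 257 203 251
top wheel_base 0.6 [394. 222.] 2635 365 427 185 247
top cover 0.76 [401. 212.] 413 388 411 201 223
top water_cup 0.87 [308. 117.] 1000 291 323 101 140
top clay_carton 0.93 [304. 314.] 1448 274 333 296 324
```

```bash
python3 - <<'E'
import cv2,pickle,numpy as np
ims=pickle.load(open("ims.pkl","rb"))
a=ims["scene"]["frame"][140:340,170:430,::-1];b=ims["top"]["frame"][80:340,190:450,::-1]
a=cv2.resize(a,None,fx=3,fy=3,interpolation=2)
b=cv2.resize(b,None,fx=3,fy=3,interpolation=2)
cv2.imwrite("pics/a.png",a[:600]);cv2.imwrite("pics/b.png",b[:,:][:780][::1][:600])
for n in ims: p=ims[n];print(n,p["mtx"].tolist(),np.round(-p["R"].T@p["t"],3),np.round(p["R"],3).tolist())
E
```

```text
scene [[429.7295916318256, 0.0, 313.2720508939788], [0.0, 429.7295916318256, 203.37412614528267], [0.0, 0.0, 1.0]] [ 0.15  -0.349  0.543] [[0.82, -0.573, 0.004], [-0.316, -0.459, -0.83], [0.478, 0.679, -0.557]]
top [[427.23134155433144, 0.0, 311.0038244725588], [0.0, 427.23134155433144, 197.98837001887617], [0.0, 0.0, 1.0]] [0.371 0.207 0.916] [[-0.011, -1.0, -0.001], [-0.977, 0.011, -0.213], [0.213, -0.002, -0.977]]
```

View pics/a.png

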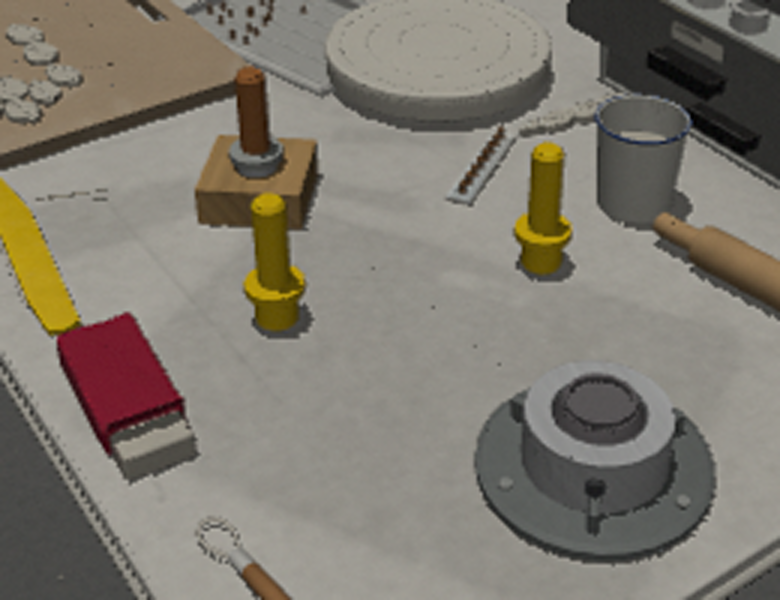

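View pics/b.png

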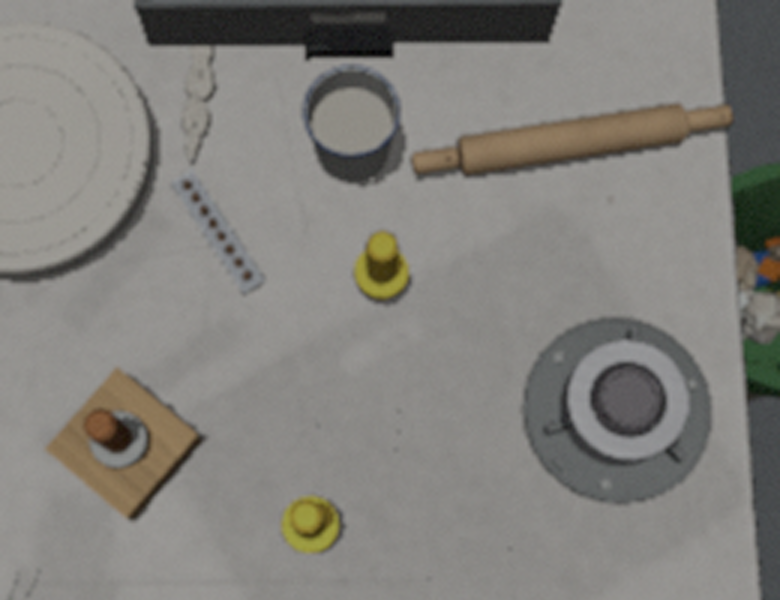

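The two views show three tool-shaped things:
- scene (253,184), top (228,225): brown wooden handle and grey steel collar, standing in the block. This fits the description.
- scene (354,213), top (319,168): all yellow, a look-alike.
- scene (264,230), top (293,254): all yellow, a look-alike.

The enlarged crops confirm the one in the block. The hub's top centre is at about scene (370,277) and top (399,213).

```bash
cat > h.py <<'E'
import numpy as np
from scipy.spatial.transform import Rotation as Ro
def ray(p,px,fish=False):
    K=p["mtx"];d=np.array([(px[0]-K[0,2])/K[0,0],(px[1]-K[1,2])/K[1,1],1.])
    if fish:
        r=np.hypot(d[0],d[1]);d=np.array([d[0]/r*np.sin(r),d[1]/r*np.sin(r),np.cos(r)]) if r>1e-9 else np.array([0,0,1.])
    return -p["R"].T@p["t"],p["R"].T@d
def atz(p,px,z,fish=False):
    c,d=ray(p,px,fish);return c+d*(z-c[2])/d[2]
def proj(p,X,fish=False):
    K=p["mtx"];c=np.atleast_2d(X)@p["R"].T+p["t"]
    if fish:
        s=np.hypot(c[:,0],c[:,1]);u=c[:,:2]/np.maximum(s,1e-9)[:,None]*np.arctan2(s,c[:,2])[:,None]
    else: u=c[:,:2]/c[:,2:]
    return u*[K[0,0],K[1,1]]+K[:2,2]
def tool(world,st):  # world shift -> tool axes mm
    w=st["orientation"];return 1000*Ro.from_quat(np.r_[w[1:],w[0]]).inv().apply(world)
E
python3 - <<'E'
import pickle
from h import *
ims=pickle.load(open("ims.pkl","rb"));t,s=ims["top"],ims["scene"]
f=lambda c,o:(c[0]/3+o[0],c[1]/3+o[1])
T=lambda c,z:print("top",np.round(atz(t,f(c,(190,80)),z),4))
S=lambda c,z:print("scene",np.round(atz(s,f(c,(170,140)),z),4))
print("handle top");T((100,422),.105);S((250,75),.105)
print("collar");T((119,440),.044);S((258,157),.044)
print("hub");T((628,400),.0465);S((599,410),.0465)
print("stand corners")
for c in ((118,371),(199,437),(133,516),(49,446)):T(c,.03)
print("cup");T((351,118),.073);print("carton");S((125,375),.034)
print("yellow");T((311,520),.08);T((382,240),.09)
E
```

```text
handle top
top [0.5044 0.3743 0.105 ]
scene [0.5039 0.375  0.105 ]
collar
top [0.5018 0.3734 0.044 ]
scene [0.4996 0.3643 0.044 ]
hub
top [0.5255 0.0232 0.0465]
scene [0.527  0.0245 0.0465]
stand corners
top [0.5531 0.3783 0.03  ]
top [0.5054 0.3204 0.03  ]
top [0.451  0.3649 0.03  ]
top [0.5002 0.4248 0.03  ]
cup
top [0.7235 0.212  0.073 ]
carton
scene [0.3286 0.2134 0.034 ]
yellow
top [0.4427 0.2403 0.08  ]
top [0.6287 0.1918 0.09  ]
```

Emit:
carry_out(
  offset=[
    [-34,-11,0],
    [-68,-22,0],
    [-102,-33,0],
    [-136,-44,0],
    [-170,-55,0],
    [-204,-66,0],
    [-238,-77,5],
    [-272,-88,10],
    [-306,-99,15],
    [-340,-110,20],
    [-374,-121,25],
    [-374,-121,30],
  ],
  dr=[
    [0,0,0],
    [0,0,0],
    [0,0,0],
    [0,0,0],
    [0,0,0],
    [0,0,0],
    [0,0,0],
    [0,0,0],
    [0,0,0],
    [0,0,0],
    [0,0,0],
    [0,0,0],
  ],
  fingers=-1,
)

```text
clock: 1.7
tcp_pos: [0.5084, 0.3704, 0.2012]
orientation: [0.001, 0.149, 0.989, -0.001]
contact_force: [-1.1, 0.5, -0.4]
gripper_width: 0.085
gripper_force: 0.0
```

```bash
python3 - <<'E'
from station import readout, optics
import cv2
from h import *
p=optics.get_image("wrist");st=readout.read_state()
print(st["tcp_pos"],st["orientation"],st["contact_force"],-p["R"].T@p["t"],p["mtx"][0,0])
img=p["frame"][:,:,::-1].copy()
a=np.linspace(0,2*np.pi,60)
def circ(c,r,z,col):
    q=proj(p,np.c_[c[0]+r*np.cos(a),c[1]+r*np.sin(a),0*a+z],True)
    cv2.polylines(img,[np.round(q*8).astype(int)],True,col,1,shift=3)
c=(.5035,.3735)
circ(c,.011,.103,(0,255,0));circ(c,.02,.044,(255,0,0))
print(proj(p,[[*c,.103],[*c,.044]],True))
for r in optics.regions_of(p,"seating_tool"):
    ys,xs=np.where(r["mask"]);print(r["confidence"],r["pixel"],len(xs),xs.min(),xs.max(),ys.min(),ys.max())
cv2.imwrite("pics/w1.png",img)
E
```

```text
[0.50568805 0.37174163 0.19964492] [-6.33999039e-04  1.48615986e-01  9.88894526e-01 -7.09719338e-04] [-0.93271239 -0.12431769 -0.78090026] [0.44261466 0.39048908 0.34311834] 309.70691628693146
[[325.74201774 191.56733447]
 [325.34323933 176.35054083]]
0.83 [188.5, 158.2] 1466 161 215 142 181
0.69 [231.8, 305.9] 127 224 234 295 316
0.56 [325.8, 175.8] 1389 309 347 157 203
```

View pics/w1.png

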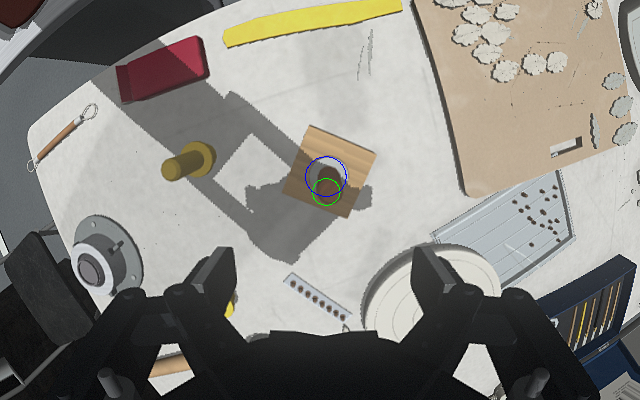

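The picture shows the brown-handled tool in its block at about (326,180), and my projected outlines lie on it. I'll go down over it next.

Emit:
carry_out(
  offset=[
    [0,0,0],
    [0,0,0],
    [0,0,15],
    [0,0,30],
    [0,0,45],
    [0,0,60],
    [0,0,75],
    [0,0,90],
    [0,0,105],
    [0,0,120],
    [0,0,132],
    [0,0,139],
  ],
  dr=[
    [0,0,0],
    [0,0,0],
    [0,0,0],
    [0,0,0],
    [0,0,0],
    [0,0,0],
    [0,0,0],
    [0,0,0],
    [0,0,0],
    [0,0,0],
    [0,0,0],
    [0,0,0],
  ],
)

```text
clock: 2.8
tcp_pos: [0.5021, 0.3732, 0.0587]
orientation: [-0.002, 0.146, 0.989, -0.001]
contact_force: [0.3, -0.5, -0.7]
gripper_width: 0.0854
gripper_force: 0.0
```

Emit:
carry_out(
  offset=[
    [0,0,0],
    [0,0,0],
    [0,0,0],
    [0,0,0],
    [0,0,0],
    [0,0,0],
    [0,0,0],
    [0,0,0],
    [0,0,0],
    [0,0,0],
  ],
  dr=[
    [0,0,0],
    [0,0,0],
    [0,0,0],
    [0,0,0],
    [0,0,0],
    [0,0,0],
    [0,0,0],
    [0,0,0],
    [0,0,0],
    [0,0,0],
  ],
  fingers=1,
  force=80,
)

```text
clock: 3.63
tcp_pos: [0.5046, 0.3745, 0.0636]
orientation: [0.001, 0.146, 0.989, 0.001]
contact_force: [-0.3, -1.3, 4.2]
gripper_width: 0.0204
gripper_force: 77.8
```

Emit:
carry_out(
  offset=[
    [0,0,-4],
    [0,0,-10],
    [0,0,-20],
    [0,0,-32],
    [0,0,-44],
    [0,0,-56],
    [0,0,-68],
    [0,0,-80],
    [0,0,-80],
    [0,0,-80],
    [0,0,-80],
    [0,0,-80],
  ],
  dr=[
    [0,0,0],
    [0,0,0],
    [0,0,0],
    [0,0,0],
    [0,0,0],
    [0,0,0],
    [0,0,0],
    [0,0,0],
    [0,0,0],
    [0,0,0],
    [0,0,0],
    [0,0,0],
  ],
)

```text
clock: 4.63
tcp_pos: [0.5033, 0.3737, 0.1411]
orientation: [-0.001, 0.146, 0.989, -0.001]
contact_force: [-0.4, 0.2, -2.9]
gripper_width: 0.0202
gripper_force: 78.3
```

```bash
python3 - <<'E'
from station import readout, optics
import cv2
from h import *
p=optics.get_image("wrist");st=readout.read_state()
print(st["tcp_pos"],st["orientation"],st["contact_force"],st["wrist_torque"],st["gripper_width"])
s=optics.get_image("scene");t=optics.get_image("top")
for n,q in (("w",p),("s",s),("t",t)):
  for name in ("seating_tool","cover","wheel_base"):
    for r in optics.regions_of(q,name):
        ys,xs=np.where(r["mask"]);print(n,name,r["confidence"],r["pixel"],len(xs),xs.min(),xs.max(),ys.min(),ys.max())
        if name=="cover": print("   ",atz(q,r["pixel"],.054,n=="w"))
a=p["frame"][:,:,::-1]
b=s["frame"][100:250,190:390,::-1]
out=np.vstack([cv2.resize(a[60:340,40:400],(720,300)) if 0 else cv2.resize(a,(480,300)),cv2.resize(b,(480,300))])
cv2.imwrite("pics/g.png",out)
E
```

```text
[0.50325462 0.37367427 0.14099307] [-8.80934413e-04  1.46402748e-01  9.89224428e-01 -7.00120787e-04] [-0.5801712  -0.01224233 -3.63478318] [-0.05617326  0.03763898 -0.00564365] 0.02001968745926251
w seating_tool 0.71 [320.8, 252.1] 5678 289 358 198 314
w seating_tool 0.7 [165.7, 178.4] 2203 124 195 155 205
w seating_tool 0.64 [205.1, 324.8] 119 199 213 318 332
w cover 0.75 [66.6, 294.7] 673 51 79 277 311
    [0.52586816 0.04118661 0.054     ]
w wheel_base 0.61 [83.4, 276.6] 4315 45 121 234 321
s seating_tool 0.66 [251.6, 164.0] 313 244 261 136 174
s seating_tool 0.66 [258.3, 230.2] 640 251 271 204 249
s seating_tool 0.59 [352.8, 214.8] 570 341 360 188 231
s cover 0.58 [371.9, 274.4] 568 355 384 265 288
    [0.52784498 0.02082086 0.054     ]
s wheel_base 0.65 [366.0, 297.5] 3575 328 408 260 326
t seating_tool 0.8 [315.1, 167.0] 302 309 326 157 178
t seating_tool 0.58 [291.9, 253.1] 283 284 302 245 262
t cover 0.65 [401.3, 214.8] 434 388 411 201 224
    [0.5210399  0.02093356 0.054     ]
t wheel_base 0.57 [391.7, 222.1] 2708 365 427 185 247
```

View pics/g.png

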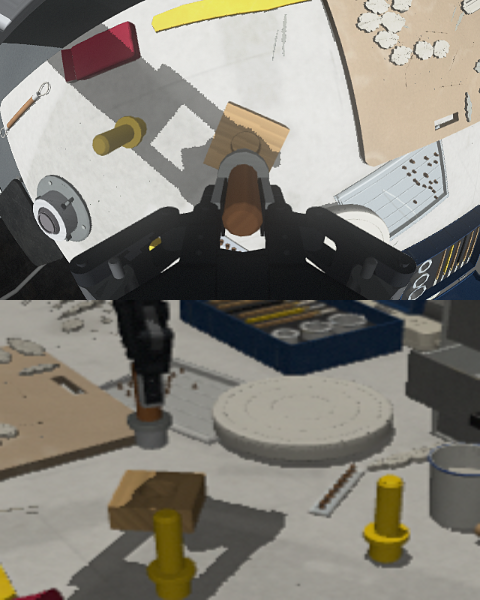

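The tool is held upright above the block, nose clear. Next I'll carry it over the hub at (0.526, 0.024).

Emit:
carry_out(
  offset=[
    [0,-5,-15],
    [-10,-28,-20],
    [-22,-60,-20],
    [-35,-94,-20],
    [-48,-128,-20],
    [-61,-162,-20],
    [-73,-196,-20],
    [-86,-230,-20],
    [-99,-264,-20],
    [-110,-295,-20],
    [-119,-318,-20],
    [-123,-328,-20],
  ],
  dr=[
    [0,0,0],
    [0,0,0],
    [0,0,0],
    [0,0,0],
    [0,0,0],
    [0,0,0],
    [0,0,0],
    [0,0,0],
    [0,0,0],
    [0,0,0],
    [0,0,0],
    [0,0,0],
  ],
)

```text
clock: 6.23
tcp_pos: [0.527, 0.0213, 0.1639]
orientation: [0.001, 0.148, 0.989, -0.001]
contact_force: [0.3, 0.2, -2.8]
gripper_width: 0.0203
gripper_force: 78.6
```

Emit:
carry_out(
  offset=[
    [0,0,10],
    [0,0,20],
    [0,0,25],
    [0,0,25],
    [0,0,25],
    [0,0,25],
  ],
  dr=[
    [0,0,0],
    [0,0,0],
    [0,0,0],
    [0,0,0],
    [0,0,0],
    [0,0,0],
  ],
)

```text
clock: 6.73
tcp_pos: [0.5266, 0.0254, 0.1372]
orientation: [-0.0, 0.146, 0.989, 0.0]
contact_force: [0.1, 0.1, -2.7]
gripper_width: 0.0202
gripper_force: 78.6
```

```bash
python3 - <<'E'
from station import readout, optics
import cv2
from h import *
P={n:optics.get_image(n) for n in ("wrist","scene","top")};st=readout.read_state()
import pickle;pickle.dump((P,st),open("hub.pkl","wb"))
print(st["tcp_pos"],st["orientation"],st["contact_force"])
tc=st["tcp_pos"];c=(.526,.024);a=np.linspace(0,2*np.pi,80);outs=[]
for n,p in P.items():
    k=6
    f=n=="wrist"
    ctr=proj(p,[[*c,.07]],f)[0].astype(int);h=50 if not f else 100;k=400//(2*h)
    x0,y0=max(ctr[0]-h,0),max(min(ctr[1]-h,400-2*h),0)
    im=cv2.resize(p["frame"][y0:y0+2*h,x0:x0+2*h,::-1],(400,400),interpolation=2)
    for (cx,cy),r,z,col in ((c,.042,.0465,(0,255,0)),(c,.0205,.056,(0,255,255)),(tc[:2],.0145,tc[2]-.0516+.002,(0,0,255)),(tc[:2],.02,tc[2]-.0516+.024,(255,0,0))):
        q=(proj(p,np.c_[cx+r*np.cos(a),cy+r*np.sin(a),0*a+z],f)-[x0,y0]+.5)*k
        cv2.polylines(im,[np.round(q*8).astype(int)],True,col,1,shift=3)
    print(n,x0,y0,k,ctr);outs.append(im)
cv2.imwrite("pics/hub1.png",np.hstack(outs[:2]));cv2.imwrite("pics/hub2.png",outs[2])
E
```

```text
[0.52699583 0.02496064 0.13778842] [3.91802771e-04 1.45970021e-01 9.89288936e-01 3.76758054e-05] [ 0.78379224  1.02833908 -2.49043509]
wrist 221 110 2 [321 210]
scene 320 216 4 [370 266]
top 351 161 4 [401 211]
```

View pics/hub1.png

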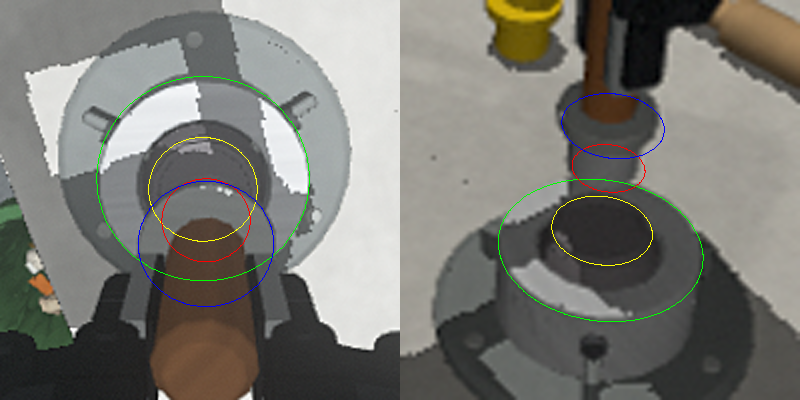

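View pics/hub2.png

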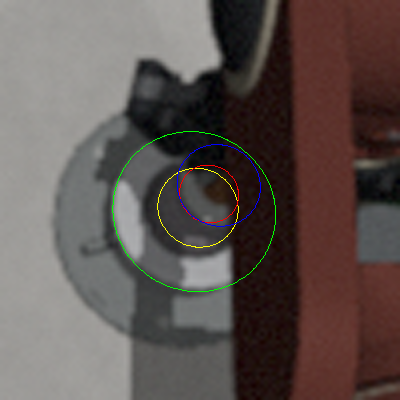

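In the wrist view the hub outline fits at (204,178) in the crop, and in the scene view hub and tool are shifted by the same few pixels. So the nose is centred over the dish to about 1 mm. I'll approach.

Emit:
carry_out(
  offset=[
    [0,0,8],
    [0,0,16],
    [0,0,22],
    [0,0,26],
    [0,0,28],
    [0,0,28],
    [0,0,28],
    [0,0,28],
  ],
  dr=[
    [0,0,0],
    [0,0,0],
    [0,0,0],
    [0,0,0],
    [0,0,0],
    [0,0,0],
    [0,0,0],
    [0,0,0],
  ],
)

```text
clock: 7.55
tcp_pos: [0.527, 0.0245, 0.1097]
orientation: [0.0, 0.146, 0.989, 0.0]
contact_force: [-0.6, 0.4, -2.5]
gripper_width: 0.0203
gripper_force: 78.6
```

```bash
python3 - <<'E'
from station import readout, optics
import cv2
from h import *
p=optics.get_image("wrist");q=optics.get_image("scene");st=readout.read_state()
print(st["tcp_pos"],st["orientation"],st["contact_force"])
c=proj(p,[[.526,.024,.05]],True)[0].astype(int);print(c)
d=proj(q,[[.526,.024,.05]])[0].astype(int)
a=cv2.resize(p["frame"][c[1]-50:c[1]+50,c[0]-50:c[0]+50,::-1],(400,400),interpolation=2)
b=cv2.resize(q["frame"][d[1]-50:d[1]+50,d[0]-50:d[0]+50,::-1],(400,400),interpolation=2)
cv2.imwrite("pics/near.png",np.hstack([a,b]))
E
```

```text
[0.52700532 0.02443522 0.10979474] [4.41285711e-04 1.46400780e-01 9.89225261e-01 6.69372979e-06] [-0.49618948 -0.22016038 -2.43289716]
[322 212]
```

View pics/near.png

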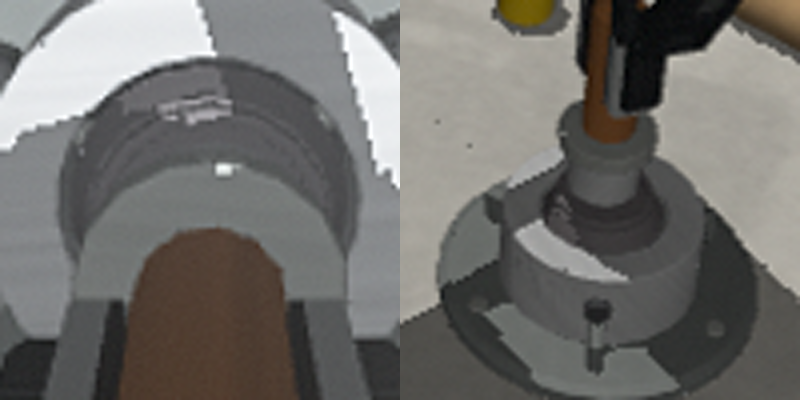

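The nose (crop column about 212) sits over the cover's centre (about 209), and the scene view agrees. Pressing slowly.

Emit:
carry_out(
  offset=[
    [0,0,1],
    [0,0,2],
    [0,0,3],
    [0,0,4],
    [0,0,5],
    [0,0,6],
    [0,0,7],
    [0,0,7],
    [0,0,7],
  ],
  dr=[
    [0,0,0],
    [0,0,0],
    [0,0,0],
    [0,0,0],
    [0,0,0],
    [0,0,0],
    [0,0,0],
    [0,0,0],
    [0,0,0],
  ],
)

```text
clock: 8.4
tcp_pos: [0.5269, 0.0245, 0.1027]
orientation: [0.0, 0.146, 0.989, -0.0]
contact_force: [0.2, -0.2, 0.3]
gripper_width: 0.0201
gripper_force: 79.0
```

Emit:
carry_out(
  offset=[
    [0,0,0.5],
    [0,0,1],
    [0,0,1.5],
    [0,0,2],
    [0,0,2],
    [0,0,2],
  ],
  dr=[
    [0,0,0],
    [0,0,0],
    [0,0,0],
    [0,0,0],
    [0,0,0],
    [0,0,0],
  ],
)

```text
clock: 8.9
tcp_pos: [0.5275, 0.0243, 0.1018]
orientation: [0.001, 0.146, 0.989, -0.0]
contact_force: [-2.3, -0.8, 6.0]
gripper_width: 0.0197
gripper_force: 79.4
```

Emit:
carry_out(
  offset=[
    [0,0,0.5],
    [0,0,1],
    [0,0,1.5],
    [0,0,2],
    [0,0,2],
    [0,0,2],
  ],
  dr=[
    [0,0,0],
    [0,0,0],
    [0,0,0],
    [0,0,0],
    [0,0,0],
    [0,0,0],
  ],
)

```text
clock: 9.4
tcp_pos: [0.5278, 0.0242, 0.1001]
orientation: [0.001, 0.146, 0.989, -0.0]
contact_force: [-1.9, -1.2, 6.6]
gripper_width: 0.0201
gripper_force: 79.5
```

Emit:
carry_out(
  offset=[
    [0,0,0.5],
    [0,0,1],
    [0,0,1],
    [0,0,1],
  ],
  dr=[
    [0,0,0],
    [0,0,0],
    [0,0,0],
    [0,0,0],
  ],
)

```text
clock: 9.73
tcp_pos: [0.5281, 0.0242, 0.0998]
orientation: [0.001, 0.146, 0.989, -0.0]
contact_force: [-2.9, -0.6, 8.4]
gripper_width: 0.0201
gripper_force: 79.8
```

Emit:
carry_out(
  offset=[
    [0,0,0.5],
    [0,0,1],
    [0,0,1],
    [0,0,1],
  ],
  dr=[
    [0,0,0],
    [0,0,0],
    [0,0,0],
    [0,0,0],
  ],
)

```text
clock: 10.07
tcp_pos: [0.5272, 0.0246, 0.097]
orientation: [0.001, 0.146, 0.989, 0.0]
contact_force: [0.6, -0.6, -0.6]
gripper_width: 0.0204
gripper_force: 78.8
```

Emit:
carry_out(
  offset=[
    [0,0,0.5],
    [0,0,1],
    [0,0,1],
    [0,0,1],
  ],
  dr=[
    [0,0,0],
    [0,0,0],
    [0,0,0],
    [0,0,0],
  ],
)

```text
clock: 10.4
tcp_pos: [0.526, 0.0246, 0.0943]
orientation: [-0.001, 0.146, 0.989, -0.0]
contact_force: [-0.3, 0.6, -2.7]
gripper_width: 0.0203
gripper_force: 78.7
```

The catches have snapped over. Feeling for the seat in small steps.

Emit:
carry_out(
  offset=[
    [0,0,0.5],
    [0,0,1],
    [0,0,1],
    [0,0,1],
  ],
  dr=[
    [0,0,0],
    [0,0,0],
    [0,0,0],
    [0,0,0],
  ],
)

```text
clock: 10.73
tcp_pos: [0.5266, 0.0245, 0.0941]
orientation: [-0.0, 0.146, 0.989, -0.0]
contact_force: [0.8, -0.8, -3.0]
gripper_width: 0.0204
gripper_force: 78.6
```

Emit:
carry_out(
  offset=[
    [0,0,0.5],
    [0,0,1],
    [0,0,1],
    [0,0,1],
  ],
  dr=[
    [0,0,0],
    [0,0,0],
    [0,0,0],
    [0,0,0],
  ],
)

```text
clock: 11.07
tcp_pos: [0.5266, 0.0245, 0.0933]
orientation: [-0.0, 0.146, 0.989, 0.0]
contact_force: [-0.1, 0.6, -2.3]
gripper_width: 0.0203
gripper_force: 78.6
```

Emit:
carry_out(
  offset=[
    [0,0,0.5],
    [0,0,1],
    [0,0,1],
    [0,0,1],
  ],
  dr=[
    [0,0,0],
    [0,0,0],
    [0,0,0],
    [0,0,0],
  ],
)

```text
clock: 11.4
tcp_pos: [0.5266, 0.0245, 0.0922]
orientation: [-0.0, 0.146, 0.989, -0.0]
contact_force: [0.2, 1.0, -3.4]
gripper_width: 0.0201
gripper_force: 78.6
```

Emit:
carry_out(
  offset=[
    [0,0,0.5],
    [0,0,1],
    [0,0,1],
    [0,0,1],
  ],
  dr=[
    [0,0,0],
    [0,0,0],
    [0,0,0],
    [0,0,0],
  ],
)

```text
clock: 11.73
tcp_pos: [0.5266, 0.0245, 0.0912]
orientation: [-0.0, 0.146, 0.989, -0.0]
contact_force: [0.5, 0.1, -2.8]
gripper_width: 0.0203
gripper_force: 78.6
```

Emit:
carry_out(
  offset=[
    [0,0,0.5],
    [0,0,1],
    [0,0,1],
    [0,0,1],
  ],
  dr=[
    [0,0,0],
    [0,0,0],
    [0,0,0],
    [0,0,0],
  ],
)

```text
clock: 12.07
tcp_pos: [0.5269, 0.0245, 0.0908]
orientation: [0.0, 0.146, 0.989, 0.0]
contact_force: [-1.2, -0.3, 1.5]
gripper_width: 0.0204
gripper_force: 79.0
```

Emit:
carry_out(
  offset=[
    [0,0,0.5],
    [0,0,1],
    [0,0,1],
    [0,0,1],
  ],
  dr=[
    [0,0,0],
    [0,0,0],
    [0,0,0],
    [0,0,0],
  ],
)

```text
clock: 12.4
tcp_pos: [0.5271, 0.0245, 0.0908]
orientation: [0.0, 0.146, 0.989, -0.0]
contact_force: [-3.6, -0.0, 7.1]
gripper_width: 0.0202
gripper_force: 79.7
```

Emit:
carry_out(
  offset=[
    [0,0,0.5],
    [0,0,1],
    [0,0,1],
    [0,0,1],
    [0,0,1],
    [0,0,1],
  ],
  dr=[
    [0,0,0],
    [0,0,0],
    [0,0,0],
    [0,0,0],
    [0,0,0],
    [0,0,0],
  ],
)

```text
clock: 12.9
tcp_pos: [0.5273, 0.0245, 0.0908]
orientation: [0.0, 0.146, 0.989, -0.0]
contact_force: [-6.5, 0.8, 11.5]
gripper_width: 0.02
gripper_force: 80.1
```

Emit:
carry_out(
  offset=[
    [0,0,0],
    [0,0,0],
    [0,0,0],
    [0,0,0],
    [0,0,0],
    [0,0,0],
    [0,0,0],
    [0,0,0],
    [0,0,0],
    [0,0,0],
  ],
  dr=[
    [0,0,0],
    [0,0,0],
    [0,0,0],
    [0,0,0],
    [0,0,0],
    [0,0,0],
    [0,0,0],
    [0,0,0],
    [0,0,0],
    [0,0,0],
  ],
)

```text
clock: 13.73
tcp_pos: [0.5274, 0.0245, 0.0908]
orientation: [0.0, 0.146, 0.989, -0.0]
contact_force: [-5.1, 0.5, 11.8]
gripper_width: 0.0202
gripper_force: 80.1
```

About 14 N has been held for over a second. Lifting straight off.

Emit:
carry_out(
  offset=[
    [0,0,-2],
    [0,0,-5],
    [0,0,-10],
    [0,0,-18],
    [0,0,-28],
    [0,0,-40],
    [0,0,-52],
    [0,0,-64],
    [0,0,-74],
    [0,0,-74],
    [0,0,-74],
    [0,0,-74],
  ],
  dr=[
    [0,0,0],
    [0,0,0],
    [0,0,0],
    [0,0,0],
    [0,0,0],
    [0,0,0],
    [0,0,0],
    [0,0,0],
    [0,0,0],
    [0,0,0],
    [0,0,0],
    [0,0,0],
  ],
)

```text
clock: 14.73
tcp_pos: [0.5263, 0.0245, 0.1619]
orientation: [-0.0, 0.146, 0.989, -0.0]
contact_force: [0.4, 0.4, -3.0]
gripper_width: 0.0202
gripper_force: 78.6
```

```bash
python3 - <<'E'
from station import readout, optics
import cv2
from h import *
p=optics.get_image("wrist");q=optics.get_image("scene");st=readout.read_state()
print(st["tcp_pos"],st["orientation"],st["contact_force"])
c=proj(p,[[.526,.024,.05]],True)[0].astype(int);print(c)
d=proj(q,[[.526,.024,.09]])[0].astype(int)
a=cv2.resize(p["frame"][c[1]-100:c[1]+100,c[0]-100:c[0]+100,::-1],(400,400),interpolation=2)
b=cv2.resize(q["frame"][d[1]-60:d[1]+60,d[0]-60:d[0]+60,::-1],(400,400),interpolation=2)
cv2.imwrite("pics/after.png",np.hstack([a,b]))
E
```

```text
[0.52598842 0.0245698  0.16120514] [-9.78752379e-04  1.46386891e-01  9.89226929e-01 -6.09715884e-05] [ 0.43441344 -0.24747141 -2.65625169]
[323 194]
```

View pics/after.png

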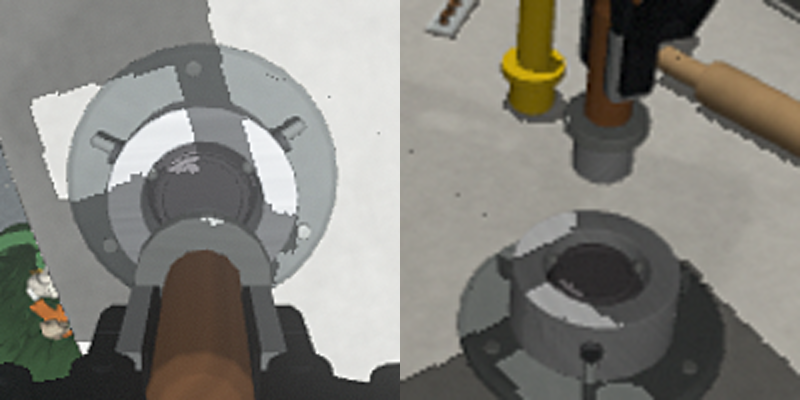

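The cover now sits below the mouth, level, at about (200,190) in the wrist crop, and the tool is still upright in the grip. I'll carry it back along the same path.

Emit:
carry_out(
  offset=[
    [4,10,0],
    [13,34,0],
    [25,68,0],
    [38,102,0],
    [51,136,0],
    [64,170,0],
    [77,204,0],
    [89,238,0],
    [102,272,0],
    [113,302,0],
    [120,321,0],
    [123,328,0],
  ],
  dr=[
    [0,0,0],
    [0,0,0],
    [0,0,0],
    [0,0,0],
    [0,0,0],
    [0,0,0],
    [0,0,0],
    [0,0,0],
    [0,0,0],
    [0,0,0],
    [0,0,0],
    [0,0,0],
  ],
)

```text
clock: 15.83
tcp_pos: [0.5024, 0.3776, 0.1615]
orientation: [-0.001, 0.145, 0.989, 0.0]
contact_force: [-0.2, -1.0, -3.1]
gripper_width: 0.0202
gripper_force: 78.7
```

Emit:
carry_out(
  offset=[
    [0,0,0],
    [0,0,10],
    [0,0,22],
    [0,0,34],
    [0,0,46],
    [0,0,56],
    [0,0,64],
    [0,0,70],
    [0,0,70],
    [0,0,70],
  ],
  dr=[
    [0,0,0],
    [0,0,0],
    [0,0,0],
    [0,0,0],
    [0,0,0],
    [0,0,0],
    [0,0,0],
    [0,0,0],
    [0,0,0],
    [0,0,0],
  ],
)

```text
clock: 16.67
tcp_pos: [0.5039, 0.374, 0.092]
orientation: [-0.0, 0.146, 0.989, -0.0]
contact_force: [-0.1, 0.3, -2.6]
gripper_width: 0.0202
gripper_force: 78.8
```

Emit:
carry_out(
  offset=[
    [0,0,3],
    [0,0,6],
    [0,0,9],
    [0,0,12],
    [0,0,15],
    [0,0,18],
    [0,0,18],
    [0,0,18],
  ],
  dr=[
    [0,0,0],
    [0,0,0],
    [0,0,0],
    [0,0,0],
    [0,0,0],
    [0,0,0],
    [0,0,0],
    [0,0,0],
  ],
)

```text
clock: 17.33
tcp_pos: [0.5037, 0.374, 0.0739]
orientation: [-0.0, 0.146, 0.989, -0.0]
contact_force: [0.1, -0.2, -3.0]
gripper_width: 0.0204
gripper_force: 78.7
```

Emit:
carry_out(
  offset=[
    [0,0,1],
    [0,0,2],
    [0,0,3],
    [0,0,4],
    [0,0,5],
    [0,0,6],
    [0,0,7],
    [0,0,8],
    [0,0,8],
    [0,0,8],
  ],
  dr=[
    [0,0,0],
    [0,0,0],
    [0,0,0],
    [0,0,0],
    [0,0,0],
    [0,0,0],
    [0,0,0],
    [0,0,0],
    [0,0,0],
    [0,0,0],
  ],
)

```text
clock: 18.17
tcp_pos: [0.5038, 0.374, 0.0662]
orientation: [-0.0, 0.146, 0.989, -0.0]
contact_force: [-0.6, -0.2, -2.5]
gripper_width: 0.0202
gripper_force: 78.7
```

Emit:
carry_out(
  offset=[
    [0,0,0.5],
    [0,0,1],
    [0,0,1.5],
    [0,0,2],
    [0,0,2],
    [0,0,2],
  ],
  dr=[
    [0,0,0],
    [0,0,0],
    [0,0,0],
    [0,0,0],
    [0,0,0],
    [0,0,0],
  ],
)

```text
clock: 18.67
tcp_pos: [0.5039, 0.3741, 0.0642]
orientation: [-0.0, 0.146, 0.989, -0.0]
contact_force: [-0.6, 0.3, -2.3]
gripper_width: 0.0203
gripper_force: 78.7
```

Emit:
carry_out(
  offset=[
    [0,0,0.5],
    [0,0,1],
    [0,0,1.5],
    [0,0,2],
    [0,0,2],
    [0,0,2],
  ],
  dr=[
    [0,0,0],
    [0,0,0],
    [0,0,0],
    [0,0,0],
    [0,0,0],
    [0,0,0],
  ],
)

```text
clock: 19.17
tcp_pos: [0.5043, 0.3742, 0.0636]
orientation: [0.0, 0.146, 0.989, 0.0]
contact_force: [-2.1, -2.1, 5.4]
gripper_width: 0.0202
gripper_force: 79.5
```

The tool is on the socket floor, at the same height as when gripped. Easing off and letting go.

Emit:
carry_out(
  offset=[
    [0,0,-1],
    [0,0,-1],
    [0,0,-1],
  ],
  dr=[
    [0,0,0],
    [0,0,0],
    [0,0,0],
  ],
)

```text
clock: 19.42
tcp_pos: [0.5042, 0.3742, 0.0636]
orientation: [0.0, 0.146, 0.989, 0.0]
contact_force: [-1.1, -0.7, 2.5]
gripper_width: 0.0198
gripper_force: 79.1
```

Emit:
carry_out(
  offset=[
    [0,0,0],
    [0,0,0],
    [0,0,0],
    [0,0,0],
    [0,0,0],
    [0,0,0],
    [0,0,0],
    [0,0,0],
    [0,0,0],
    [0,0,0],
  ],
  dr=[
    [0,0,0],
    [0,0,0],
    [0,0,0],
    [0,0,0],
    [0,0,0],
    [0,0,0],
    [0,0,0],
    [0,0,0],
    [0,0,0],
    [0,0,0],
  ],
  fingers=-1,
)

```text
clock: 20.25
tcp_pos: [0.5039, 0.3741, 0.0633]
orientation: [-0.0, 0.146, 0.989, 0.0]
contact_force: [-0.6, 0.9, 0.5]
gripper_width: 0.0851
gripper_force: 0.0
```

Emit:
carry_out(
  offset=[
    [0,0,-5],
    [0,0,-15],
    [0,0,-30],
    [0,0,-45],
    [0,0,-60],
    [0,0,-80],
    [0,0,-100],
    [0,0,-120],
    [0,0,-140],
    [0,0,-140],
    [0,0,-140],
    [0,0,-140],
  ],
  dr=[
    [0,0,0],
    [0,0,0],
    [0,0,0],
    [0,0,0],
    [0,0,0],
    [0,0,0],
    [0,0,0],
    [0,0,0],
    [0,0,0],
    [0,0,0],
    [0,0,0],
    [0,0,0],
  ],
)

```text
clock: 21.25
tcp_pos: [0.5036, 0.3739, 0.2029]
orientation: [-0.0, 0.146, 0.989, -0.0]
contact_force: [-0.6, -0.7, -0.5]
gripper_width: 0.0853
gripper_force: 0.0
```

```bash
python3 - <<'E'
from station import readout, optics
import cv2
p=optics.get_image("wrist");q=optics.get_image("scene");st=readout.read_state()
print(st["tcp_pos"],st["gripper_width"],st["contact_force"])
a=cv2.resize(p["frame"][100:260,245:405,::-1],(400,400),interpolation=2)
b=cv2.resize(q["frame"][140:340,170:430,::-1],(400,308),interpolation=2)
import numpy as np
cv2.imwrite("pics/end.png",np.hstack([a,cv2.copyMakeBorder(b,0,92,0,0,0)]))
E
```

```text
[0.50309543 0.37362093 0.20148588] 0.0855044927744366 [ 0.55853362 -0.29582808 -0.84454753]
```

View pics/end.png

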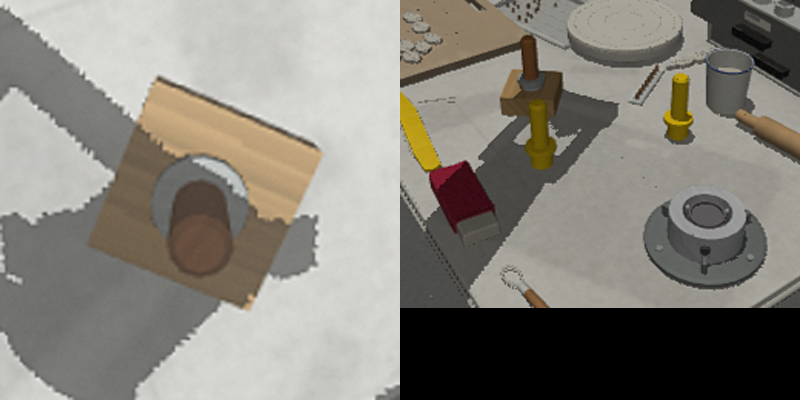

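The tool stands upright in its block with its collar at about (200,197) in the left crop. The cover is seated, and the cup and carton are undisturbed.

```bash
python3 -c "
from station import close_job
print(close_job())"
```

```text
the job is handed in; nothing more can be done
None
```

The cover clicked home and was held on its seat with about 14 N for roughly a second, the tool is back standing in its block, the cup and carton look unmoved in the last picture, and the job was handed in at about 21 s with no verdict returned.

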